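# Nest and clamp a shaft foot, then sleeve and bearing cup onto its shaft

### The job

Push the round grey foot with the upright shaft along the desk, without lifting or tipping it, fully home against both jaws of the aluminium V-shaped nest, and swing the red clamp bar fully shut over the foot's rim. Then slide the brass spacer sleeve down the shaft until it rests on the shoulder, and slide the blue bearing cup, flange down, onto the shaft on top of the sleeve; lower both gently rather than dropping them. Leave the finished stack clamped in the nest and leave the other things on the desk alone.

Things in the scene. Friction and masses are not known exactly. Their poses are not given: they have to be found in the camera images.
- foot: Loose round grey cast foot (about 0.8 kg) with an upright steel shaft. Disc 120 mm diameter, 20 mm thick; above it a hub 60 mm diameter whose flat top (the shoulder) is 34 mm above the desk; shaft 24 mm diameter rising from there to 122 mm, its last 12 mm tapering to 13 mm diameter. Origin: centre of the underside, on the shaft axis; z up along the shaft.
- nest_home (a point): Where the foot's origin must be when it is home in the nest: on the desk, between the jaws. Fixed to the nest and turned with it: the V opens towards this frame's +y, so the foot is pushed home roughly along its -y. The nest is two fixed aluminium jaws, each 84 mm long, 18 mm thick and 20 mm high, at 45 degrees either side of -y, their inner faces 60 mm from this point.
- clamp (a joint): Angle of the red swing clamp bar about its vertical hinge, rad: 0 = fully open (bar along the nest's +x), 1.57 = fully shut (bar along the nest's +y, its end over the foot's rim). It turns anticlockwise seen from above to shut, and stays where it is left (stiff hinge). The bar is 62 mm long, 22 mm wide, at 22 to 32 mm above the desk.
- clamp_hinge (a point): Point on the clamp's vertical hinge axis (98 mm from nest_home along the nest's -y), at the height of the black grip, 85 mm above the desk.
- clamp_grip (a point): Centre of the clamp's upright black grip: a cylinder 20 mm diameter, 22 mm tall (74 to 96 mm above the desk), on a 14 mm steel post that stands on the bar 30 mm from the hinge axis. Moves with the clamp.
- sleeve: Loose brass spacer sleeve, a plain tube: 46 mm outer diameter, 27 mm bore, 60 mm tall, standing upright. Origin: centre of its underside; z along its axis.
- cup: Loose blue flanged bearing cup: flange 68 mm diameter and 7 mm thick at the bottom, body 52 mm diameter above it, 40 mm tall in all; bore 27 mm right through, widened to 38 mm in the top 13 mm. Stands flange down. Origin: centre of its underside; z along its axis.
- carton: Bystander: small white carton, 91 x 121 x 63 mm. Origin: centre of the underside.
- jar: Bystander: small amber jar with a white screw lid, 45 mm diameter, 52 mm high. Origin: centre of the underside.
- tube: Bystander: pale oval tube lying along the back edge, 205 x 38 x 24 mm. Origin: centre of the underside.
Not all that is in view belongs to the job. Several things have the shape of the sleeve; the one meant has the colours described above.

How it is judged (in metres and radians):
On the way, in this order (a step that is already met when the one before it is completed fails the run):
1. the foot is home in the V-shaped nest, standing on the desk (horizontal distance between foot and nest_home below 0.005 m and angle between foot's own z axis and vertical below 0.05 rad), for 0.2 s.
2. the red clamp is swung shut over the foot's rim (horizontal distance between foot and nest_home below 0.005 m and value of joint clamp above 1.3 rad), for 0.2 s.
3. the brass sleeve is down on the shaft's shoulder (z of sleeve in the frame of foot between 0.03 and 0.038 m and horizontal distance between sleeve and foot below 0.006 m and angle between sleeve's own z axis and vertical below 0.08 rad), for 0.2 s.
4. the blue bearing cup is on the shaft, resting on the sleeve (z of cup in the frame of foot between 0.09 and 0.098 m and horizontal distance between cup and foot below 0.006 m and angle between cup's own z axis and vertical below 0.08 rad), for 0.2 s.
At the end, for the whole second after the job is handed in: Foot upright, within 5 mm of home in the nest; clamp at 1.3 rad or more; sleeve underside 34 mm and cup underside 94 mm above the foot's underside (each within 4 mm), both upright and within 6 mm of the shaft axis; all at rest (all of step 2 and all of step 3 and all of step 4 and angle between foot's own z axis and vertical below 0.05 rad and linear speed of each of foot, sleeve, cup below 0.03 m/s); the robot touches nothing.
It fails at once if the foot is lifted off the desk or tipped (height (world z) of foot above 0.015 m or angle between foot's own z axis and vertical above 0.2 rad).
It fails at once if the sleeve or the cup is dropped down the shaft (falls faster than 0.6 m/s) ((linear speed of sleeve above 0.6 m/s and horizontal distance between sleeve and foot below 0.03 m and height (world z) of sleeve below 0.115 m) or (linear speed of cup above 0.6 m/s and horizontal distance between cup and foot below 0.03 m and height (world z) of cup below 0.115 m)).
It fails at once if a bystander is moved by more than 30 mm (distance of any of carton, jar, tube from where it was at the start of the episode above 0.03 m).
It also fails if it takes over 72 s, if anything falls off the work surface, if the arm or the gripper's body presses on something with over 40 N, if the wrist force passes 120 N, or if a joint passes its speed limit or range.

### The arm

A 6-joint arm with a two-finger parallel gripper is mounted at the origin on the work surface; the furniture and walls round the work are solid. World frame = base frame: x ahead of the robot, y to its left, z up, the work surface at z = 0. Lengths are in mm, angles in rad, forces in N, time in s.
With the tool pointing down it reaches from about 375 to 900 mm from the base axis. Payload 3.1 kg.
Tool frame: the origin (TCP) lies at the very end of the fingers, on their centre line; the grasp point (between the pads) lies 19 mm behind it; z points along the fingers, y is the line along which they close (so a half turn about z gives the same grasp; the last joint's range is limited). The gripper opens to 85 mm and grips with 20 to 120 N. Pads are 22 mm wide; open, the fingers measure 114 mm over their backs; the gripper's body (76 mm by 85 mm) begins 54 mm behind the grasp point. The pads swing forward as they close: fully open they stand 13 mm farther back than shut.
Start: joints at [0.994, 0.527, 1.433, -0, 1.181, -0.178], TCP at [242.654, 575.948, 231.31] pointing down, gripper open.
Joint ranges: [-3.08, 3.08], [-0.75, 2.2], [0.22, 2.44], [-1.43, 4.57], [0, 2.65], [-2.85, 2.85]. Speed limits (rad/s): [2.79, 2.79, 3.14, 3.14, 3.14, 3.14].

### API

Orientations are given as a rotation vector (axis times angle).
In Python, from bench import r, camera, camera_model gives the robot as it stands.
- The arm moves only by the tool step_arm, never from a script. Its argument "rows" is text: rows parted by semicolons, each of 7 numbers parted by spaces: the shift along the world's x, y, z normalised to -1 to 1, where 1 is 2.5 cm, then the turn, a rotation vector about the world's x, y, z normalised to -1 to 1, where 1 is 5 degrees, then the opening, from 0 (shut) to 1 (fully open). A call has 1 to 5 rows; each row shifts and turns the commanded pose from where the row before left it; what a row does not reach is not made up. A row lasts 1/12 s, in which the tool goes at most 41.7 mm and 7.16 degrees, less where a joint would pass 70% of its speed; a pose out of reach is approached as far as the arm can. A call with a number of a shift or a turn outside -1 to 1 is refused whole. A call with a gripper value outside its range is refused whole. The fingers move at their own pace and stop on an object; "newtons" is the grip in N (left out, the last holds). Time passes only in rows, so rows that do not move let the fingers close. It gives the time, the measured TCP pose, the force, the opening and the grip force at its end, in the units of the state.
- r.read_state(): the state, without advancing time (a new reading comes with each control period).
- camera(name): name is "scene" or "top" or "wrist"; returns the picture (480x640x3 uint8, red, green, blue); there is no depth.
- camera_model(name): a dict with "K" (3x3 intrinsics, pixels), "R" (3x3) and "t" (3): a world point X has camera coordinates R X + t. Camera axes: x right, y down, z forward; pixel columns grow to the right and rows downward; lengths in mm; the calibration is good to about 2 mm. A picture is of the moment at which its call begins: read the wrist's pose just before it. camera_model takes no time and is no camera call; for the wrist camera it gives the pose at the moment of the call.
- r.hand_in(): hands the job in; it is judged then, once.
The state is a dict: "time_s": time; "joint_pos": joint angles; "qd": joint speeds; "joint_torque": joint torques, N m; "tool_pos": TCP position; "orientation": TCP orientation; "wrist_force": force on the tool from outside, world axes, zero at the start; "torque": the same for the moment, N m; "opening": finger opening in mm; "grasp_force": force on a finger pad.
Only numpy, scipy, OpenCV 4.12 (cv2) and the standard library are available. Lean on these libraries where they do the work, as an engineer would, in place of code of your own. Each camera call takes 0.05 s, during which the arm holds its last target. There are 200 camera calls.

## Working session

There is one attempt and no reset: what is moved stays moved. The work goes in short steps, Python scripts to look and compute and a tool call to move; the robot and the scene stay as the last step left them, time stands still between calls to the robot, and variables do not carry over. Pictures are saved under pics/ and viewed, at most 10 in all, crops included, and the job is handed in when it is done.

Besides the shell and the picture viewer there is one more tool, called after ">>>" as name(argument=value, ...) on one line, values as JSON. step_arm: Moves the arm, as the interface text tells. Scaled input: -1 to 1 covers 2.5 cm each way for a shift and 5 degrees each way for a turn. Its arguments: {"type":"object","properties":{"rows":{"type":"string"},"newtons":{"type":"number"}},"required":["rows"]}

```bash
ls; mkdir -p pics
python3 - <<'E'
from bench import r,camera,camera_model
import cv2,numpy as np
for n in ("scene","top"):
    im=camera(n); cv2.imwrite(f"pics/{n}0.png",im[:,:,::-1]); m=camera_model(n); print(n,m)
s=r.read_state();print(s)
E
```

```text
pics
scene {'K': array([[514.82096959,   0.        , 327.15221736],
       [  0.        , 514.82096959, 236.75763984],
       [  0.        ,   0.        ,   1.        ]]), 'R': array([[ 0.72678814, -0.68685207, -0.00363628],
       [-0.5270804 , -0.55431659, -0.64414235],
       [ 0.44041486,  0.47007164, -0.76489699]]), 't': array([-381.44823422,  312.12201106,  904.36003731])}
top {'K': array([[548.55889914,   0.        , 318.99810903],
       [  0.        , 548.55889914, 240.37868181],
       [  0.        ,   0.        ,   1.        ]]), 'R': array([[-0.01014096, -0.9995537 , -0.02809925],
       [-0.98798121,  0.01435013, -0.15390646],
       [ 0.154241  ,  0.02620078, -0.9876858 ]]), 't': array([-4.41100380e-01,  5.10031342e+02,  1.16010733e+03])}
{'time_s': 0.1, 'joint_pos': array([ 9.93475132e-01,  5.28366133e-01,  1.43376008e+00,  3.37764495e-06,
        1.18137565e+00, -1.78519146e-01]), 'qd': array([-0.00019681, -0.00138177, -0.00349761,  0.00038709,  0.00115081,
        0.00052291]), 'joint_torque': array([ 2.22938816e-04, -4.43304276e+01, -1.78587556e+01, -2.11122351e-04,
        3.89290770e-03, -5.64475442e-06]), 'tool_pos': array([242.33173551, 575.42724008, 230.44028186]), 'orientation': array([-6.22155384e-01, -3.07864828e+00,  2.78492289e-03]), 'wrist_force': array([-0.27993354,  0.15241846,  0.4900544 ]), 'torque': array([0.00197503, 0.01706851, 0.00798532]), 'grasp_force': 0.0, 'opening': 85.59600150463488}
```

View pics/top0.png

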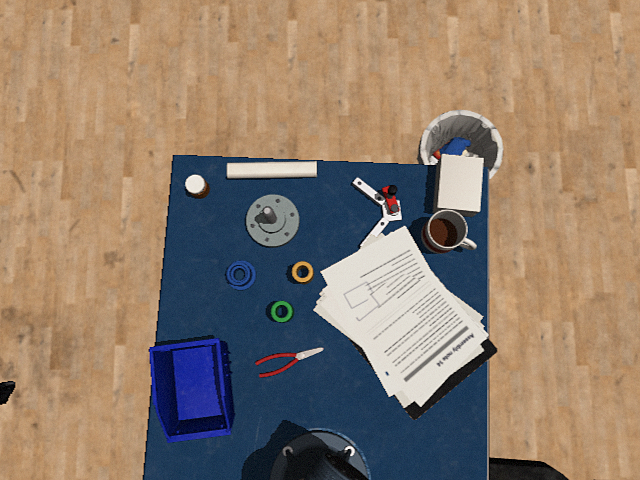

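View pics/scene0.png

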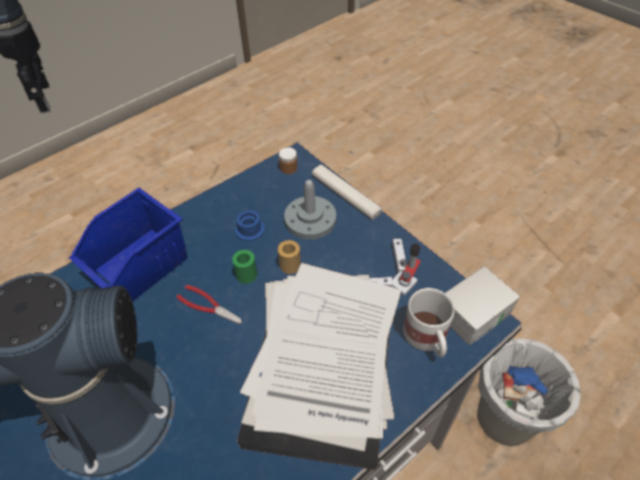

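The top view shows the foot at (272,220) with its shaft tip near (262,213), and the brass sleeve at (302,272). The green decoy is at (281,311) and the cup at (240,275). The nest's V has its apex near (393,212) and opens to image left, with the clamp grip at (389,190). The scene view agrees.

```bash
cat > h.py <<'E'
import numpy as np,cv2
from bench import r,camera,camera_model
def ray(m,uv):
    R=np.array(m["R"]);c=-R.T@m["t"]
    d=R.T@np.linalg.inv(m["K"])@np.array([uv[0],uv[1],1.]);return c,d/np.linalg.norm(d)
def plane(m,uv,z):
    c,d=ray(m,uv);return c+d*(z-c[2])/d[2]
def tri(m1,u1,m2,u2):
    (a,d),(b,e)=ray(m1,u1),ray(m2,u2)
    s=np.linalg.lstsq(np.c_[d,-e],b-a,rcond=None)[0]
    p,q=a+s[0]*d,b+s[1]*e;return (p+q)/2,np.linalg.norm(p-q)
def proj(m,X):
    p=m["K"]@(m["R"]@np.array(X,float)+m["t"]);return p[:2]/p[2]
def mask(im,lo,hi,roi=None):
    h=cv2.cvtColor(im,cv2.COLOR_RGB2HSV);k=cv2.inRange(h,np.array(lo),np.array(hi))
    if roi:
        z=np.zeros_like(k);x0,y0,x1,y1=roi;z[y0:y1,x0:x1]=k[y0:y1,x0:x1];k=z
    return k
def blobs(k,amin=20):
    c,_=cv2.findContours(k,cv2.RETR_EXTERNAL,cv2.CHAIN_APPROX_NONE)
    return sorted([x for x in c if cv2.contourArea(x)>=amin],key=cv2.contourArea,reverse=True)
E
python3 - <<'E'
from h import *
np.set_printoptions(precision=1,suppress=True)
t=cv2.imread("pics/top0.png")[:,:,::-1].copy();s=cv2.imread("pics/scene0.png")[:,:,::-1].copy()
mt,ms=camera_model("top"),camera_model("scene")
for n,p in dict(sleeve=(302,272),cup=(240,275),foot=(285,225),nest=(370,192),red=(387,203),shaft=(264,214),green=(281,311)).items():
    print(n,plane(mt,p,30))
H=lambda im,x,y:cv2.cvtColor(im,cv2.COLOR_RGB2HSV)[y,x]
print(H(t,310,270),H(t,285,235),H(t,370,192),H(t,232,275),H(t,300,250),H(s,250,232))
for n,im,m in(("top",t,mt),("scene",s,ms)):
  for nm,lo,hi,z,roi in (("sleeve",(10,100,60),(25,255,255),60,(270,220,330,300)),("disc",(0,0,70),(179,75,200),20,(240,160,345,250)),("red",(0,140,60),(6,255,255),30,(370,160,440,300)),("jaw",(0,0,150),(179,50,255),20,(345,170,420,250))):
    for b in blobs(mask(im,lo,hi,roi))[:2]:
        e=cv2.fitEllipse(b);h=plane(m,e[0],z);x,y,w,hh=cv2.boundingRect(b)
        print(n,nm,cv2.contourArea(b),np.array(e[0]),np.array(e[1]),(x,y,w,hh),h)
a=np.hstack([cv2.resize(t[165:255,340:420],None,fx=5,fy=5,interpolation=2),cv2.resize(s[225:315,375:450],None,fx=5,fy=5,interpolation=2)])
cv2.imwrite("pics/nest.png",a[:,:,::-1]);print(a.shape)
E
```

```text
sleeve [442.   31.4  30. ]
cup [437.2 167.5  30. ]
foot [547.1  68.6  30. ]
nest [ 619.  -121.3   30. ]
red [ 593.3 -158.3   30. ]
shaft [572.7 115.5  30. ]
green [357.9  77.4  30. ]
[ 17 159 215] [ 75  13 116] [175   7 233] [109 180 143] [107 160  86] [109 140  91]
top sleeve 346.5 [302.3 271.6] [20.2 22.1] (292, 261, 22, 23) [439.8  29.   60. ]
top disc 2122.5 [272.3 219.9] [51.1 53. ] (246, 194, 54, 52) [561.   98.1  20. ]
top disc 138.0 [279.4 175.4] [ 3.2 82. ] (240, 172, 77, 6) [663.5  82.1  20. ]
top red 93.0 [389.7 198. ] [ 9.1 26.1] (382, 186, 16, 24) [ 604.4 -164.7   30. ]
top jaw 1304.5 [351.2 209.3] [ 52.3 128.4] (353, 178, 66, 72) [582.4 -79.   20. ]
scene sleeve 495.0 [288.9 255.4] [19.7 32.9] (278, 241, 21, 32) [430.9  14.5  60. ]
scene disc 2005.5 [309.8 213.4] [50.4 55.9] (283, 179, 54, 61) [564.4 100.   20. ]
scene disc 323.5 [329.7 178.6] [18.8 45. ] (311, 160, 34, 40) [677.5 152.3  20. ]
scene red 32.0 [412.1 263.3] [ 9.3 20.1] (406, 260, 13, 15) [ 618.4 -160.3   30. ]
scene jaw 475.5 [360.8 199.8] [13.6 53.1] (345, 180, 37, 36) [680.7  49.4  20. ]
scene jaw 74.0 [398.  244.2] [ 8.4 12.5] (393, 239, 11, 11) [ 642.7 -100.7   20. ]
(450, 775, 3)
```

View pics/nest.png

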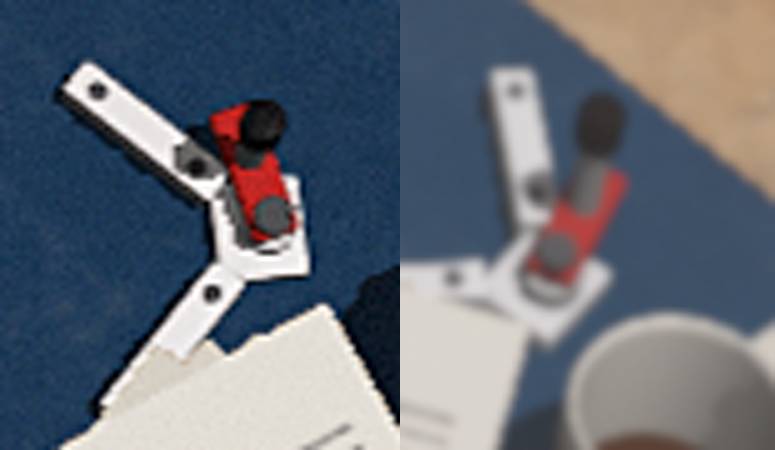

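The enlarged crop shows both jaws, the red bar pointing up-image (open) and the papers beside the lower jaw. Next I'm moving the wrist camera over the foot and nest.

>>> step_arm(rows="0.55 -1 0.17 0 0 0.26 1;0.55 -1 0.17 0 0 0.26 1;0.55 -1 0.17 0 0 0.26 1;0.55 -1 0.17 0 0 0.26 1;0.55 -1 0.17 0 0 0.26 1")

```text
time_s: 0.52
tool_pos: [311.5, 449.5, 252.2]
orientation: [-0.444, -3.109, 0.002]
wrist_force: [0.1, 0.8, -0.4]
opening: 85.3
grasp_force: 0.0
```

>>> step_arm(rows="0.55 -1 0.17 0 0 0.26 1;0.55 -1 0.17 0 0 0.26 1;0.55 -1 0.17 0 0 0.26 1;0.55 -1 0.17 0 0 0.26 1;0.55 -1 0.17 0 0 0.26 1")

```text
time_s: 0.93
tool_pos: [380.3, 324.5, 273.7]
orientation: [-0.268, -3.129, 0.001]
wrist_force: [1.5, -0.2, 0.0]
opening: 85.2
grasp_force: 0.0
```

>>> step_arm(rows="0.55 -1 0.17 0 0 0.26 1;0.55 -1 0.17 0 0 0.26 1;0.55 -1 0.17 0 0 0.26 1;0.55 -1 0.17 0 0 0.26 1;0.55 -1 0.17 0 0 0.26 1")

```text
time_s: 1.35
tool_pos: [449.0, 199.6, 295.0]
orientation: [-0.09, -3.139, 0.0]
wrist_force: [-0.2, 1.1, 0.4]
opening: 85.6
grasp_force: 0.0
```

>>> step_arm(rows="0.55 -1 0.17 0 0 0.26 1;0.55 -1 0.17 0 0 0.26 1;0.55 -1 0.17 0 0 0.26 1;0.55 -1 0.17 0 0 0.26 1;0 0 0 0 0 0 1")

```text
time_s: 1.77
tool_pos: [507.1, 96.9, 312.6]
orientation: [-0.045, 3.138, -0.004]
wrist_force: [0.5, 0.5, -0.6]
opening: 85.4
grasp_force: 0.0
```

Run:
```python
from h import *
np.set_printoptions(precision=2,suppress=True)
print(r.read_state()["tool_pos"],r.read_state()["orientation"])
m=camera_model("wrist");im=camera("wrist");cv2.imwrite("pics/w1.png",im[:,:,::-1])
np.savez("pics/w1.npz",**m);print(m, -np.array(m["R"]).T@m["t"])
```

```text
[507.14  96.85 312.62] [-0.04  3.14 -0.  ]
{'K': array([[345.47,   0.  , 317.16],
       [  0.  , 345.47, 239.39],
       [  0.  ,   0.  ,   1.  ]]), 'R': array([[-0.03,  1.  , -0.  ],
       [ 0.96,  0.03,  0.28],
       [ 0.28,  0.01, -0.96]]), 't': array([ -82.46, -548.29,  314.7 ])} [436.05  95.34 455.23]
```

View pics/w1.png

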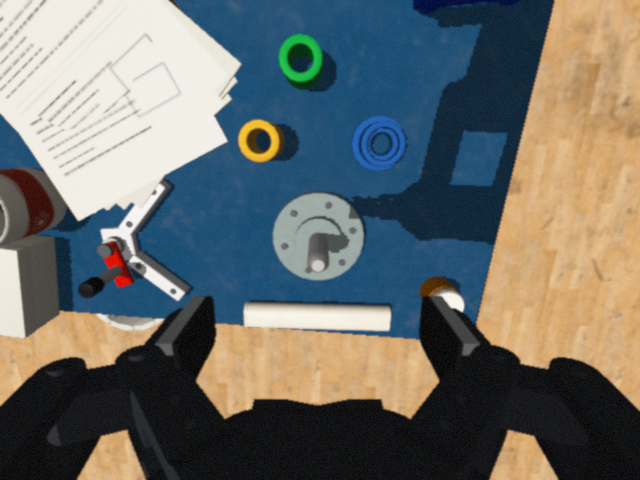

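The wrist view shows the foot disc at (318,236) with its shaft tip at (318,265), the sleeve at (260,141) and the cup at (380,143). The jaw inner edges run roughly (140,248)→(190,290) and (142,235)→(170,190), and the grip is at (92,287).

```bash
cat > meas.py <<'E'
from h import *
np.set_printoptions(precision=1,suppress=True)
t=cv2.imread("pics/top0.png")[:,:,::-1].copy();w=cv2.imread("pics/w1.png")[:,:,::-1].copy()
mt=camera_model("top");mw=dict(np.load("pics/w1.npz"))
l=cv2.createLineSegmentDetector()
for n,im,m,(x0,y0,x1,y1) in (("w",w,mw,(95,170,200,305)),("t",t,mt,(345,170,420,250))):
    g=cv2.cvtColor(im,cv2.COLOR_RGB2GRAY)[y0:y1,x0:x1]
    for s in l.detect(cv2.resize(g,None,fx=3,fy=3,interpolation=cv2.INTER_CUBIC))[0][:,0]/3:
        a,b=s[:2]+(x0,y0),s[2:]+(x0,y0)
        if np.hypot(*(a-b))>18 : A,B=plane(m,a,20),plane(m,b,20);print(n,a,b,A[:2],B[:2],"dir",np.degrees(np.arctan2(*(B-A)[1::-1])))
C={}
for n,im,m,roi in (("w",w,mw,dict(sl=(225,105,300,170),cup=(345,110,415,180),disc=(268,185,370,285),grip=(75,270,110,300),red=(95,235,140,295))),("t",t,mt,dict(sl=(285,250,325,295),cup=(220,255,265,295),disc=(240,185,305,250),red=(370,175,420,230),grip=(375,180,400,203)))):
    L=dict(sl=((10,100,60),(25,255,255)),cup=((100,190,110),(115,255,255)),disc=((0,0,70),(179,75,200)),grip=((0,0,0),(179,120,50)),red=((0,140,60),(6,255,255)))
    for k,q in roi.items():
        for b in blobs(mask(im,*L[k],q),15)[:2]:
            e=cv2.fitEllipse(b);print(n,k,cv2.contourArea(b),np.array(e[0]),np.array(e[1]),cv2.boundingRect(b),[plane(m,e[0],z)[:2] for z in (20,60,85)]);C.setdefault((n,k),e[0])
for k in ("sl","cup","disc","grip"):
    if ("w",k) in C and ("t",k) in C: print(k,tri(mw,C["w",k],mt,C["t",k]))
E
python3 meas.py
python3 - <<'E'
import cv2,numpy as np
w=cv2.imread("pics/w1.png");t=cv2.imread("pics/top0.png")
a=cv2.resize(w[180:300,75:175],(400,480),interpolation=2);b=cv2.resize(w[190:285,265:365],(400,380),interpolation=2)
c=cv2.resize(t[195:245,245:301],(400,357),interpolation=2)
o=np.zeros((480,800,3),np.uint8);o[:,:400]=a;o[:380,400:]=b;cv2.imwrite("pics/c1.png",o)
E
```

```text
w [127.3 264.6] [177.4 301.2] [ 605.1 -155.7] [657.2 -93.1] dir 50.2015952858859
w [134.9 203.9] [117.6 227.4] [ 522.  -135.6] [ 553.8 -161.9] dir -39.604462531902115
w [130.1 234.8] [165.3 187.9] [ 563.3 -146.8] [500.7 -95. ] dir 140.37311806665127
w [185.6 292.8] [134.5 255.1] [644.2 -80.7] [ 591.2 -144.4] dir -129.7062753836426
w [135.8 255.1] [130.9 234.2] [ 591.2 -142.7] [ 562.5 -145.7] dir -174.18193537841609
w [189.3 286.6] [143.4 252.7] [634.8 -74.9] [ 587.6 -132.1] dir -129.5364890267574
w [145.8 219.9] [158.1 204.7] [ 542.7 -124.1] [ 522.4 -106.2] dir 138.59071666025315
t [383.2 216.3] [360.  244.9] [ 565.2 -150. ] [501.5 -96.9] dir 140.15357842687973
t [353.1 183.2] [373.7 199.2] [642.5 -84.4] [ 604.8 -129.9] dir -129.70061591762882
t [379.8 194.2] [357.7 177. ] [ 616.  -143.9] [656.6 -95.1] dir 50.25839224880893
t [376.7 236.3] [388.8 222.2] [ 520.3 -134.4] [ 551.8 -162.1] dir -41.24826807847408
w sl 1452.0 [260.2 140.3] [41.2 45. ] (238, 119, 46, 43) [array([439.7,  25.6]), array([439.4,  32. ]), array([439.2,  36. ])]
w cup 2754.5 [373.7 139.8] [57.9 67.2] (345, 110, 61
[... 621 characters left out ...]
 [20.2 22.1] (292, 261, 22, 23) [array([443.8,  31.3]), array([439.8,  29. ]), array([437.4,  27.5])]
t disc 2122.5 [272.3 219.9] [51.1 53. ] (246, 194, 54, 52) [array([561. ,  98.1]), array([553.1,  93.5]), array([548.2,  90.7])]
t red 93.0 [389.7 198. ] [ 9.1 26.1] (382, 186, 16, 24) [array([ 606.7, -165.7]), array([ 597.4, -161.5]), array([ 591.5, -158.8])]
t grip 57.0 [391.5 190.5] [ 7.2 13.1] (387, 185, 10, 13) [array([ 624.1, -170.2]), array([ 614.2, -165.8]), array([ 608. , -163.1])]
sl (array([440.2,  29.9,  49. ]), np.float64(1.5737664495350387))
disc (array([563.9,  99.6,   0.3]), np.float64(2.269549279894114))
grip (array([ 607.4, -162.7,   87.9]), np.float64(0.21060377893724716))
```

View pics/c1.png

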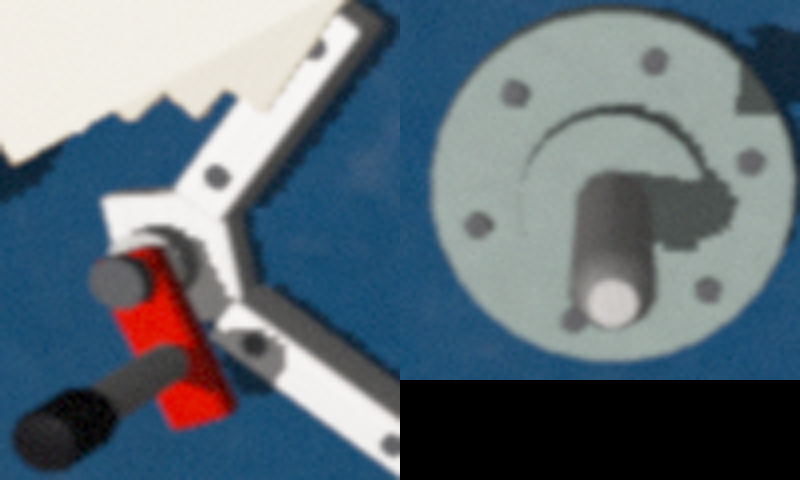

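Two views agree. Home is at about (570.6, -75.8), with the nest turned about 5.2°, and the grip is 29.9 mm from the hinge at about 0.28 rad. The crop confirms I picked the inner edges. Next are the shaft tip and the cup.

Run:
```python
from h import *
np.set_printoptions(precision=1,suppress=True)
t=cv2.imread("pics/top0.png")[:,:,::-1].copy();w=cv2.imread("pics/w1.png")[:,:,::-1].copy()
mt=camera_model("top");mw=dict(np.load("pics/w1.npz"))
hw=cv2.cvtColor(w,cv2.COLOR_RGB2HSV);ht=cv2.cvtColor(t,cv2.COLOR_RGB2HSV)
print(hw[120:168:4,380].tolist(),hw[135,330:345:5].tolist());print(ht[258:292:3,240].tolist())
print("tip w",plane(mw,(318,265.7),122))
for b in blobs(mask(w,(0,0,175),(179,40,255),(305,250,332,285)),8)[:2]: 
    c=np.mean(b[:,0],0);print(c,plane(mw,c,122))
for b in blobs(mask(t,(0,0,165),(179,60,255),(250,200,275,225)),3)[:2]: c=np.mean(b[:,0],0);print("t",c,plane(mt,c,122))
print("t",[plane(mt,(u,v),122)[:2] for u,v in ((262,213),(263,212))])
for n,im,m,roi,v in(("w",w,mw,(340,105,420,185),None),("t",t,mt,(220,255,265,295),None)):
    x0,y0,x1,y1=roi;vv=cv2.cvtColor(im,cv2.COLOR_RGB2HSV)[y0:y1,x0:x1]
    th,_=cv2.threshold(vv[...,2].copy(),0,255,cv2.THRESH_OTSU)
    for s_lo in (th,):
        for b in blobs(mask(im,(100,60,int(s_lo)),(120,255,255),roi),40)[:2]:
            e=cv2.fitEllipse(b);print(n,"cup",th,np.array(e[0]),np.array(e[1]),cv2.boundingRect(b),[plane(m,e[0],z)[:2] for z in (7,40)])
```

```text
[[107, 195, 173], [107, 204, 175], [107, 195, 162], [105, 201, 104], [103, 188, 115], [103, 177, 115], [102, 179, 114], [103, 193, 115], [104, 181, 113], [108, 196, 160], [107, 203, 138], [107, 206, 172]] [[104, 178, 122], [103, 186, 118], [103, 186, 118]]
[[106, 168, 85], [109, 182, 143], [110, 179, 144], [110, 173, 149], [106, 165, 93], [106, 163, 86], [106, 164, 84], [107, 187, 79], [110, 182, 109], [112, 163, 36], [109, 183, 145], [107, 162, 88]]
tip w [561.1  99.  122. ]
[317.4 265.3] [560.7  98.3 122. ]
t [266.6 210.1] [561.8  98.2 122. ]
t [array([555.8, 107.8]), array([557.9, 105.7])]
w cup 141.0 [377.9 142.7] [51.1 54.9] (352, 116, 53, 55) [array([438.6, 170.4]), array([438.4, 164.9])]
t cup 109.0 [240.1 274.3] [26.5 27. ] (227, 261, 29, 29) [array([441. , 171.3]), array([437.9, 165.6])]
```

The foot axis is at (561, 98.5), the cup near (440, 170.5) and the sleeve near (440, 30). I'll descend around the shaft and grip it gently.

>>> step_arm(rows="0.43 0.01 -0.8 0 0 0.14 1;0.43 0.01 -0.8 0 0 0.14 1;0.43 0.01 -0.8 0 0 0.14 1;0.43 0.01 -0.8 0 0 0.14 1;0.43 0.02 -0.8 0 0 0.14 1")

```text
time_s: 2.23
tool_pos: [557.0, 103.5, 210.7]
orientation: [0.149, -3.137, -0.001]
wrist_force: [0.4, 0.5, -0.1]
opening: 85.4
grasp_force: 0.0
```

>>> step_arm(rows="0 0 -1 0 0 0 1;0 0 -1 0 0 0 0.8;0 0 -1 0 0 0 0.6;0 0 -1 0 0 0 0.6;0 0 -1 0 0 0 0.6", newtons=20)

```text
time_s: 2.65
tool_pos: [556.5, 103.6, 85.6]
orientation: [0.148, -3.137, -0.001]
wrist_force: [0.4, -0.2, -0.8]
opening: 51.1
grasp_force: 0.0
```

>>> step_arm(rows="0 0 -0.7 0 0 0 0.5;0 0 -0.3 0 0 0 0.3;0 0 0 0 0 0 0;0 0 0 0 0 0 0;0 0 0 0 0 0 0", newtons=20)

```text
time_s: 3.07
tool_pos: [556.3, 103.1, 61.3]
orientation: [0.147, -3.135, -0.001]
wrist_force: [0.2, 0.2, -8.6]
opening: 23.5
grasp_force: 22.4
```

>>> step_arm(rows="0 0 -0.04 0 0 0 0;0 0 -0.04 0 0 0 0")

```text
time_s: 3.23
tool_pos: [557.3, 102.8, 60.1]
orientation: [0.147, -3.138, -0.0]
wrist_force: [-0.9, -0.2, -8.8]
opening: 23.5
grasp_force: 22.4
```

>>> step_arm(rows="0 0 -0.1 0 0 0 0;0 0 0 0 0 0 0")

```text
time_s: 3.4
tool_pos: [557.9, 102.7, 59.2]
orientation: [-0.147, 3.137, 0.0]
wrist_force: [-2.1, 0.1, 2.4]
opening: 23.2
grasp_force: 23.3
```

>>> step_arm(rows="0 0 0 0 0 0 0.33;0 0 0 0 0 0 0.33")

```text
time_s: 3.57
tool_pos: [559.2, 102.5, 58.8]
orientation: [-0.146, 3.134, -0.0]
wrist_force: [0.3, 1.0, -0.1]
opening: 28.1
grasp_force: 0.0
```

>>> step_arm(rows="0 0 0 0 0 0 0.31;0 0 0 0 0 0 0.31")

```text
time_s: 3.73
tool_pos: [558.4, 102.4, 58.1]
orientation: [-0.146, 3.136, -0.0]
wrist_force: [0.5, -0.6, 0.3]
opening: 26.5
grasp_force: 0.0
```

>>> step_arm(rows="0.04 -0.2 0.08 0 0 0 0.31;0.03 -0.5 0 0 0 0 0.31;0.03 -0.6 0 0 0 0 0.31;0.03 -0.6 0 0 0 0 0.31;0.03 -0.6 0 0 0 0 0.31")

```text
time_s: 4.15
tool_pos: [561.5, 40.3, 59.7]
orientation: [0.146, -3.138, -0.003]
wrist_force: [-0.3, 4.4, 0.5]
opening: 26.4
grasp_force: 2.6
```

>>> step_arm(rows="0.03 -0.6 0 0 0 0 0.31;0.03 -0.6 0 0 0 0 0.31;0.03 -0.6 0 0 0 0 0.31;0.03 -0.6 0 0 0 0 0.31;0.03 -0.6 0 0 0 0 0.31")

```text
time_s: 4.57
tool_pos: [564.8, -34.7, 59.7]
orientation: [0.145, -3.137, -0.004]
wrist_force: [-1.1, 5.3, 1.8]
opening: 26.3
grasp_force: 2.9
```

>>> step_arm(rows="0.03 -0.6 0 0 0 0 0.31;0.03 -0.4 0 0 0 0 0.31;0 -0.2 0 0 0 0 0.31;0 -0.1 0 0 0 0 0.31")

```text
time_s: 4.9
tool_pos: [566.9, -67.7, 59.7]
orientation: [-0.144, 3.138, 0.002]
wrist_force: [-0.5, 6.4, 1.9]
opening: 26.7
grasp_force: 3.1
```

>>> step_arm(rows="0 -0.1 0 0 0 0 0.31;0 -0.1 0 0 0 0 0.31;0 -0.08 0 0 0 0 0.31")

```text
time_s: 5.15
tool_pos: [566.6, -73.4, 59.7]
orientation: [0.147, -3.138, -0.002]
wrist_force: [0.6, 5.4, 2.7]
opening: 26.7
grasp_force: 3.1
```

>>> step_arm(rows="0 -0.06 0 0 0 0 0.31;0 -0.06 0 0 0 0 0.31")

```text
time_s: 5.32
tool_pos: [566.6, -76.2, 59.7]
orientation: [0.147, -3.138, -0.003]
wrist_force: [0.1, 6.2, 3.2]
opening: 26.4
grasp_force: 3.1
```

>>> step_arm(rows="0 -0.04 0 0 0 0 0.31;0 0 0 0 0 0 0.31")

```text
time_s: 5.48
tool_pos: [566.5, -77.4, 59.7]
orientation: [0.147, -3.137, -0.002]
wrist_force: [-1.1, 5.1, 2.8]
opening: 26.4
grasp_force: 2.6
```

>>> step_arm(rows="0 -0.06 0 0 0 0 0.31;0 0 0 0 0 0 0.31")

```text
time_s: 5.65
tool_pos: [566.4, -78.0, 59.8]
orientation: [0.146, -3.137, -0.004]
wrist_force: [0.9, 7.9, 4.1]
opening: 26.3
grasp_force: 4.2
```

>>> step_arm(rows="0 -0.06 0 0 0 0 0.31;0 0 0 0 0 0 0.31")

```text
time_s: 5.82
tool_pos: [566.4, -78.5, 60.0]
orientation: [0.145, -3.137, -0.007]
wrist_force: [-0.3, 12.1, 6.1]
opening: 26.5
grasp_force: 5.8
```

>>> step_arm(rows="0 -0.04 0 0 0 0 0.31;0 0 0 0 0 0 0.31")

```text
time_s: 5.98
tool_pos: [566.3, -78.7, 60.2]
orientation: [0.145, -3.137, -0.008]
wrist_force: [0.3, 13.8, 7.0]
opening: 26.1
grasp_force: 6.9
```

>>> step_arm(rows="0 -0.08 0 0 0 0 0.31;0 -0.04 0 0 0 0 0.31;0 0 0 0 0 0 0.31")

```text
time_s: 6.23
tool_pos: [566.3, -79.5, 60.7]
orientation: [0.142, -3.138, -0.014]
wrist_force: [1.7, 20.6, 11.1]
opening: 26.5
grasp_force: 10.4
```

Run:
```python
from h import *
m=camera_model("wrist");im=camera("wrist");np.savez("pics/w2.npz",**m)
cv2.imwrite("pics/w2.png",im[:,:,::-1])
```

```text
(no output)
```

View pics/w2.png

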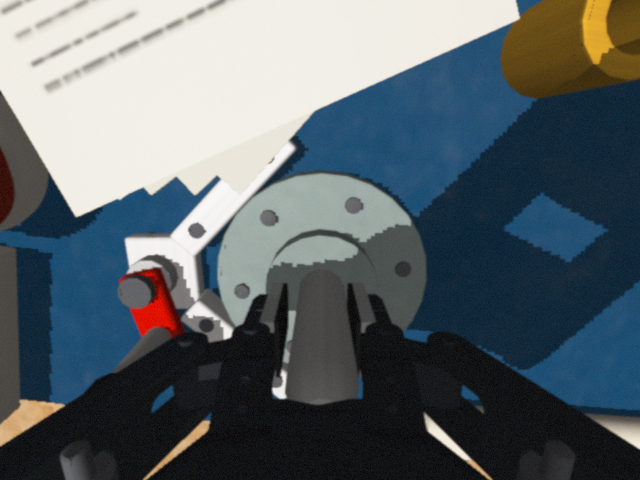

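The wrist view shows the disc touching the lower jaw along (225,215) and close to the upper one near (235,320). I'll check its centre numerically.

Run:
```python
from h import *
np.set_printoptions(precision=1,suppress=True)
m=dict(np.load("pics/w2.npz"));im=cv2.imread("pics/w2.png")[:,:,::-1].copy()
h=cv2.cvtColor(im,cv2.COLOR_RGB2HSV);sat=cv2.GaussianBlur(h[...,1],(3,3),0).astype(float)
P=[]
for a in np.radians(np.arange(-60,241,4)):   # rays around predicted centre; keep sharp grey->blue saturation edge
    q=[(rr,proj(m,[570.6+rr*np.cos(a),-76+rr*np.sin(a),20])) for rr in np.arange(50,70,.5)]
    v=[sat[int(round(u[1])),int(round(u[0]))] if 0<=u[0]<639 and 0<=u[1]<479 else np.nan for _,u in q]
    d=np.diff(v);i=int(np.nanargmax(d)) if not np.all(np.isnan(d)) else 0
    if d[i]>25 and np.nanmean(v[:i])<70: P.append([570.6+q[i][0]*np.cos(a),-76+q[i][0]*np.sin(a),np.degrees(a),q[i][0]])
P=np.array(P);print(len(P));print(P[:,2:].T)
A=np.c_[2*P[:,:2],np.ones(len(P))];s=np.linalg.lstsq(A,(P[:,:2]**2).sum(1),rcond=None)[0];print(s[:2],np.sqrt(s[2]+s[:2]@s[:2]))
k=[i for i in range(len(P))]
from scipy.optimize import least_squares
f=least_squares(lambda c:np.hypot(*(P[:,:2]-c).T)-60,[570,-76],loss="soft_l1");print(f.x,np.abs(f.fun).mean())
l=cv2.createLineSegmentDetector();x0,y0,x1,y1=160,130,310,340
for sg in l.detect(cv2.cvtColor(im,cv2.COLOR_RGB2GRAY)[y0:y1,x0:x1])[0][:,0]:
    a,b=sg[:2]+(x0,y0),sg[2:]+(x0,y0)
    if np.hypot(*(a-b))>22:
        A,B=plane(m,a,20),plane(m,b,20);D=(B-A)[:2];D/=np.hypot(*D);N=np.array([-D[1],D[0]]);print(a,b,"dir",np.degrees(np.arctan2(D[1],D[0])),"dist disc",abs(N@(f.x-A[:2])))
```

```text
47
[[-48.  -36.  -24.   28.   32.   40.   44.   60.   64.   68.   72.   76.
   80.   84.   88.   92.   96.  100.  104.  108.  112.  116.  120.  124.
  128.  132.  136.  140.  144.  148.  152.  156.  160.  164.  168.  172.
  176.  180.  184.  188.  192.  196.  200.  204.  208.  212.  216. ]
 [ 68.   50.5  67.5  52.   58.5  63.5  67.   61.   60.   60.5  60.5  60.
   60.5  60.   60.   60.   60.   59.5  59.5  59.5  59.   59.   59.5  59.
   59.5  59.5  59.   59.   59.   59.   59.   59.   60.   59.5  60.   59.5
   60.   60.   60.   60.   59.5  60.   60.   60.   60.   60.   59.5]]
[571.8 -76.9] 60.74685822295411
[571.1 -76.3] 1.2474009115948796
[161.6 255.1] [182.5 266.8] dir 62.40806702311805 dist disc 36.23211630324524
[220.7 178.4] [168.3 236. ] dir -39.66491472375393 dist disc 77.2334769046951
[195.9 302.2] [179.6 317.1] dir -42.435119641598625 dist disc 38.093386311650384
[175.7 175.4] [194.3 195.8] dir 44.06451473372362 dist disc 22.850079675349527
[194.5 195.7] [216.1 174.9] dir 136.59446189384488 dist disc 80.10346389475642
[193.4 255.8] [296.1 147.4] dir 140.25606248817857 dist dis
[... 585 characters left out ...]
4] [295.6 311.7] dir 176.0980760485833 dist disc 11.357552479699132
[308.5 235.2] [283.3 247.2] dir -58.8957982198842 dist disc 25.86289213643951
[253.2 197. ] [231.2 221.2] dir -38.55361038542945 dist disc 58.41415139419279
[219.6 245.7] [215.9 272.1] dir -6.875897566806951 dist disc 59.08828620183302
[269.  259.1] [287.8 239. ] dir 142.4282664462862 dist disc 29.30633933986674
[160.8 269.8] [175.2 307.8] dir 18.086003661156134 dist disc 87.01609568957086
[275.2 314.9] [282.5 284.2] dir 171.16578071777704 dist disc 20.507756583424978
[266.9 295.2] [258.8 320. ] dir -13.647522822973697 dist disc 26.217441567001444
[175.7 328.6] [160.3 286.2] dir -163.0223575084968 dist disc 91.04802583834993
```

The disc centre measures 60.1 and 59.7 mm from the two jaw faces, so the foot is home. I'm releasing it and moving over to the clamp grip.

>>> step_arm(rows="0 0.1 0 0 0 0 0.35;0 0.04 0 0 0 0 0.5;0 0 0.4 0 0 0 0.6;0 0 1 0 0 0 0.6;0 0 1 0 0 0.5 0.6")

```text
time_s: 6.7
tool_pos: [566.3, -82.8, 119.7]
orientation: [0.216, -3.132, 0.0]
wrist_force: [0.7, -0.3, 0.4]
opening: 51.3
grasp_force: 0.0
```

>>> step_arm(rows="0 0 0.7 0 0 1 0.6;0.5 -0.9 0 0 0 1 0.6;0.5 -0.9 0 0 0 1 0.6;0.4 -0.9 0 0 0 1 0.6;0.2 -0.7 0 0 0 0 0.6")

```text
time_s: 7.12
tool_pos: [608.6, -170.2, 138.4]
orientation: [-0.757, 3.046, -0.006]
wrist_force: [0.4, -0.0, -0.4]
opening: 51.0
grasp_force: 0.0
```

>>> step_arm(rows="0 0 0 0 0 0 0.6;0 0 0 0 0 0 0.6")

```text
time_s: 7.28
tool_pos: [606.6, -168.5, 137.1]
orientation: [0.75, -3.05, -0.0]
wrist_force: [-0.1, 0.1, 0.1]
opening: 51.2
grasp_force: 0.0
```

>>> step_arm(rows="0.03 0.22 -0.5 0 0 0 0.6;0 0 -0.8 0 0 0 0.55;0 0 -0.8 0 0 0 0.45;0 0 -0.6 0 0 0 0.35;0 0 0 0 0 0 0.28")

```text
time_s: 7.7
tool_pos: [605.8, -160.3, 66.8]
orientation: [0.755, -3.046, -0.004]
wrist_force: [0.3, -1.5, -0.7]
opening: 23.7
grasp_force: 0.5
```

>>> step_arm(rows="0 0 0 0 0 0 0.27;0 0 0 0 0 0 0.27")

```text
time_s: 7.87
tool_pos: [607.3, -160.8, 70.2]
orientation: [0.756, -3.049, -0.001]
wrist_force: [-0.5, 0.3, 0.2]
opening: 23.0
grasp_force: 0.0
```

>>> step_arm(rows="-0.05 0.08 0 0 0 0.7 0.27;-0.12 0.17 0 0 0 0.7 0.27;-0.15 0.15 0 0 0 0.7 0.27")

```text
time_s: 8.12
tool_pos: [602.5, -152.6, 71.5]
orientation: [-1.034, 2.96, -0.008]
wrist_force: [4.2, -1.7, -1.3]
opening: 23.0
grasp_force: 2.0
```

>>> step_arm(rows="-0.17 0.12 0 0 0 0.7 0.27;-0.19 0.09 0 0 0 0.7 0.27;0 0 0 0 0 0 0.27")

```text
time_s: 8.37
tool_pos: [592.1, -146.3, 71.6]
orientation: [-1.211, 2.895, -0.005]
wrist_force: [1.4, -0.8, 0.9]
opening: 22.9
grasp_force: 1.1
```

>>> step_arm(rows="-0.2 0.05 0 0 0 0.7 0.27;-0.21 0.02 0 0 0 0.7 0.27;-0.17 -0.01 0 0 0 0.7 0.27;0 0 0 0 0 0 0.27")

```text
time_s: 8.7
tool_pos: [584.9, -128.4, 70.2]
orientation: [1.418, -2.773, 0.059]
wrist_force: [3.6, -1.8, -0.2]
opening: 23.0
grasp_force: 2.0
```

>>> step_arm(rows="-0.08 -0.01 0 0 0 0 0.27;0 0 0 0 0 0 0.27")

```text
time_s: 8.87
tool_pos: [584.7, -128.6, 70.3]
orientation: [1.415, -2.779, 0.06]
wrist_force: [8.0, 1.0, -0.3]
opening: 23.0
grasp_force: 3.9
```

>>> step_arm(rows="-0.06 -0.01 0 0 0 0 0.27;0 0 0 0 0 0 0.27")

```text
time_s: 9.03
tool_pos: [584.6, -128.7, 70.4]
orientation: [1.414, -2.782, 0.063]
wrist_force: [10.6, 2.9, -2.1]
opening: 23.0
grasp_force: 5.2
```

Run:
```python
from h import *
np.set_printoptions(precision=2,suppress=True)
print(r.read_state()["joint_pos"]);cv2.imwrite("pics/w3.png",camera("wrist")[:,:,::-1])
```

```text
[-0.38  0.71  1.63 -0.06  0.79 -2.85]
```

View pics/w3.png

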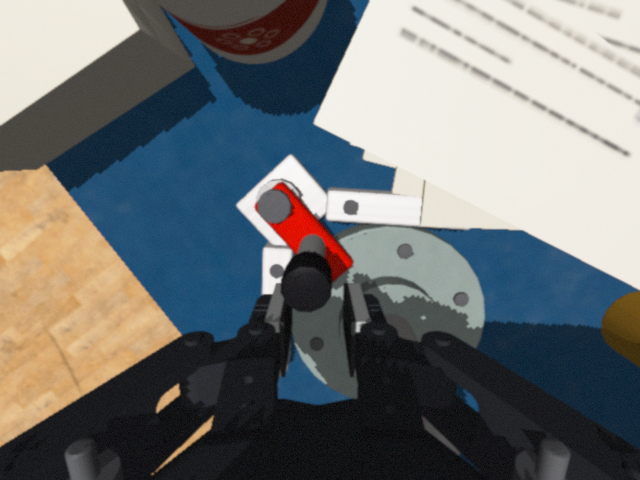

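The wrist joint hit its range limit (-2.85). The grip is still caged at (308,282) and the bar is partly shut. I'm turning the yaw back before I finish the swing.

>>> step_arm(rows="0.4 0.1 0 0 0 -1 0.27;0 -0.05 0 0 0 -1 0.27;0 -0.05 0 0 0 -1 0.27;0 0 0 0 0 0 0.27")

```text
time_s: 9.42
tool_pos: [589.2, -128.3, 69.1]
orientation: [1.034, -2.93, 0.044]
wrist_force: [1.2, 0.1, 0.2]
opening: 23.0
grasp_force: 0.4
```

Run:
```python
from h import *
np.set_printoptions(precision=2,suppress=True)
s=r.read_state();print(s["joint_pos"],s["tool_pos"],s["orientation"],s["wrist_force"])
```

```text
[-0.38  0.72  1.6  -0.06  0.83 -2.59] [ 589.22 -128.32   69.12] [ 1.03 -2.93  0.04] [1.23 0.07 0.24]
```

```bash
cat >> h.py <<'E'
from scipy.spatial.transform import Rotation as Ro
def corr(yaw):
    "world rotvec (units of 5 deg) from now to tool down with closing line at yaw deg"
    s=r.read_state();a=np.radians(yaw);y=np.array([np.cos(a),np.sin(a),0]);z=np.array([0,0,-1.])
    T=Ro.from_matrix(np.c_[np.cross(y,z),y,z]);N=Ro.from_rotvec(s["orientation"])
    v=np.degrees((T*N.inv()).as_rotvec());return v/5,np.degrees(np.arctan2(*N.as_matrix()[1::-1,1]))
E
python3 - <<'E'
from h import *
print(corr(129))
E
```

```text
(array([ 0.43551485, -0.26326857,  0.02550009]), np.float64(128.89056941671654))
```

>>> step_arm(rows="0 0 0 0.4 -0.26 0 0.36;0 0 0.5 0 0 0 0.36;0 0 1 0 0 0 0.36;0 0 1 0 0 0 0.36;0 -0.5 1 0 0 -0.5 0.36")

```text
time_s: 9.83
tool_pos: [586.9, -138.3, 157.2]
orientation: [0.985, -2.977, -0.002]
wrist_force: [-0.1, -0.1, -0.0]
opening: 30.7
grasp_force: 0.0
```

>>> step_arm(rows="-0.5 -0.5 1 0 0 -1 0.36;0 0 0 0 0 0 0.36;0 0 0 0 0 0 0.36")

```text
time_s: 10.08
tool_pos: [576.0, -153.6, 183.2]
orientation: [0.854, -3.023, 0.006]
wrist_force: [0.1, 0.2, 0.5]
opening: 30.7
grasp_force: 0.0
```

Run:
```python
from h import *
np.set_printoptions(precision=1,suppress=True)
m=camera_model("wrist");im=camera("wrist");np.savez("pics/w4.npz",**m);cv2.imwrite("pics/w4.png",im[:,:,::-1])
print(r.read_state()["tool_pos"],corr(119))
g=[577,-144]
print("home",proj(m,[571,-76,20]),"hinge",proj(m,[580,-173.9,32]),"grip top shut",proj(m,[577.3,-144,96]),"bar end shut",proj(m,[574.4,-112,32]))
```

```text
[ 575.4 -152.8  181.6] (array([ 0. , -0. , -0.5]), np.float64(121.5728211523374))
home [390.7 259. ] hinge [294.8 216.1] grip top shut [327.6 253.9] bar end shut [357.9 246.5]
```

View pics/w4.png

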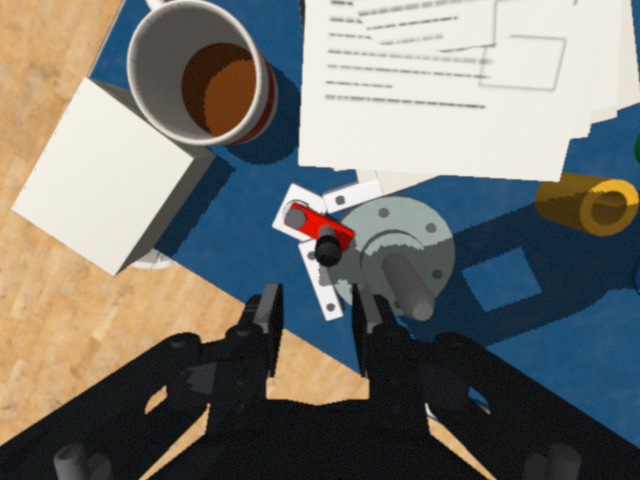

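The bar lies at about (300,215)→(350,241), with the grip at (328,250); I predicted (328,254) for fully shut. I'll measure the angle.

Run:
```python
from h import *
np.set_printoptions(precision=1,suppress=True)
m=dict(np.load("pics/w4.npz"));im=cv2.imread("pics/w4.png")[:,:,::-1].copy()
b=blobs(mask(im,(0,140,60),(8,255,255),(280,190,370,270)))[0];q=cv2.boxPoints(cv2.minAreaRect(b));P=np.array([plane(m,u,32)[:2] for u in q]);print(q,P)
e=[P[(i+1)%4]-P[i] for i in range(4)];k=max(e,key=np.linalg.norm);print("bar dir",np.degrees(np.arctan2(k[1],k[0]))%180, [np.linalg.norm(x) for x in e])
g=blobs(mask(im,(0,0,0),(179,255,55),(310,225,345,270)))[0];c=cv2.fitEllipse(g);print(c,plane(m,c[0],90),plane(m,c[0],85))
```

```text
[[282.9 223.2]
 [293.2 201.4]
 [355.5 230.8]
 [345.1 252.6]] [[ 590.9 -179.6]
 [ 569.6 -181.7]
 [ 563.5 -121.8]
 [ 585.2 -118.6]]
bar dir 95.35185594611232 [np.float64(21.450543114750346), np.float64(60.188691021689856), np.float64(21.989485871765577), np.float64(61.292974455633896)]
((328.00506591796875, 250.678466796875), (25.560710906982422, 31.65943145751953), 173.68771362304688) [ 576.7 -143.9   90. ] [ 578.  -142.9   85. ]
```

The bar points at 95.35° and the nest at 95.2°, so the clamp is fully shut. Now I'm looking at the sleeve from above.

>>> step_arm(rows="-0.3 0.4 0 0 0 -0.95 1;-0.45 0.57 0 0 0 -0.95 1;-0.45 0.57 0 0 0 -0.95 1;-0.45 0.57 0 0 0 -0.95 1;-0.45 0.57 0 0 0 -0.95 1")

```text
time_s: 10.55
tool_pos: [521.6, -84.4, 179.2]
orientation: [0.209, -3.128, -0.001]
wrist_force: [0.6, 0.0, 0.6]
opening: 85.4
grasp_force: 0.0
```

>>> step_arm(rows="-0.45 0.57 0 0 0 -0.95 1;-0.45 0.57 0 0 0 -0.95 1;-0.45 0.57 0 0 0 -0.95 1;-0.45 0.57 0 0 0 -0.95 1;-0.45 0.57 0 0 0 -0.95 1")

```text
time_s: 10.97
tool_pos: [465.3, -13.3, 179.5]
orientation: [-0.439, -3.103, 0.0]
wrist_force: [0.0, 0.5, -0.2]
opening: 85.4
grasp_force: 0.0
```

>>> step_arm(rows="-0.45 0.57 0 0 0 -0.95 1;-0.45 0.57 0 0 0 -0.95 1;-0.45 0.57 0 0 0 -0.95 1;-0.4 0.5 0 0 0 -0.95 1;0 0 0 0 0 0 1")

```text
time_s: 11.38
tool_pos: [418.9, 43.0, 179.4]
orientation: [-0.937, -2.987, 0.001]
wrist_force: [0.6, -0.6, -0.2]
opening: 85.1
grasp_force: 0.0
```

>>> step_arm(rows="0 0 0 0 0 0 1;0 0 0 0 0 0 1;0 0 0 0 0 0 1")

```text
time_s: 11.63
tool_pos: [424.3, 39.9, 180.5]
orientation: [-0.941, -2.994, 0.0]
wrist_force: [0.4, 0.4, -0.5]
opening: 85.4
grasp_force: 0.0
```

Run:
```python
from h import *
np.set_printoptions(precision=1,suppress=True)
print(r.read_state()["tool_pos"],r.read_state()["joint_pos"],corr(55))
m=camera_model("wrist");im=camera("wrist");np.savez("pics/w5.npz",**m);cv2.imwrite("pics/w5.png",im[:,:,::-1])
print("exp top",proj(m,[440,30,60]),"cup",proj(m,[440,170.5,40]))
for b in blobs(mask(im,(10,100,60),(28,255,255)),200)[:3]:
    x,y,w,h=cv2.boundingRect(b);print(cv2.contourArea(b),(x,y,w,h))
k=mask(im,(10,100,150),(28,255,255))
c,hr=cv2.findContours(k,cv2.RETR_CCOMP,cv2.CHAIN_APPROX_NONE)
for i,x in enumerate(c):
    if cv2.contourArea(x)>150: e=cv2.fitEllipse(x);print("hole" if hr[0][i][3]>=0 else "outer",np.array(e[0]),np.array(e[1]),plane(m,e[0],60))
```

```text
[424.3  39.9 180.5] [-0.2  0.4  2.   0.   0.8 -1.1] (array([-0., -0., -0.]), np.float64(55.11120187477734))
exp top [318.6 256. ] cup [463.4 152.1]
2870.0 (291, 215, 56, 67)
2040.0 (493, 429, 61, 51)
1845.0 (582, 338, 58, 73)
outer [521.8 459. ] [48.5 57.3] [722.1  72.8  60. ]
outer [619. 368.] [52.1 68.1] [678.  188.4  60. ]
outer [318.4 255.3] [51.9 55.2] [439.4  30.3  60. ]
hole [318.3 255.7] [33.  34.1] [439.6  30.   60. ]
```

View pics/w5.png

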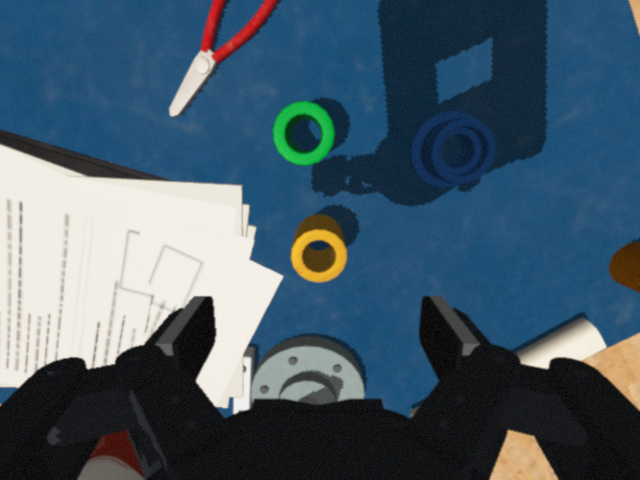

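The sleeve bore is centred at (318,255), which casts to (439.5, 30.2) at z=60 and matches the earlier views. Descending to grip it.

>>> step_arm(rows="0.3 -0.2 -0.5 0 0 0 1;0.3 -0.19 -1 0 0 0 1;0 0 -1 0 0 0 1;0 0 -1 0 0 0 1;0 0 -1 0 0 0 1")

```text
time_s: 12.1
tool_pos: [439.6, 29.8, 67.1]
orientation: [-0.943, -2.995, -0.0]
wrist_force: [0.0, -0.7, 0.5]
opening: 85.5
grasp_force: 0.0
```

>>> step_arm(rows="0 0 -1 0 0 0 1;0 0 -0.5 0 0 0 1;0 0 0 0 0 0 1;0 0 0 0 0 0 0.9")

```text
time_s: 12.43
tool_pos: [438.6, 30.2, 30.0]
orientation: [-0.942, -2.992, 0.0]
wrist_force: [0.8, 0.2, -0.3]
opening: 77.3
grasp_force: 0.0
```

>>> step_arm(rows="0 0 0 0 0 0 0.6;0 0 0 0 0 0 0.4;0 0 0 0 0 0 0.4;0 0 0 0 0 0 0.4", newtons=30)

```text
time_s: 12.77
tool_pos: [439.4, 30.4, 31.9]
orientation: [-0.943, -2.996, -0.0]
wrist_force: [-0.0, -0.3, 6.3]
opening: 44.8
grasp_force: 30.7
```

>>> step_arm(rows="0 0 0.2 0 0 0 0.4;0 0 0.6 0 0 0 0.4;0 0 1 0 0 0 0.4;0 0 1 0 0 0 0.4;0 0 1 0 0 0 0.4")

```text
time_s: 13.18
tool_pos: [437.7, 30.8, 126.9]
orientation: [-0.942, -2.992, 0.0]
wrist_force: [-0.7, -0.4, -2.0]
opening: 44.9
grasp_force: 31.2
```

>>> step_arm(rows="0 0 1 0 0 0 0.4;0 0 0.7 0 0 0 0.4;0 0 0 0 0 0 0.4;0 0 0 0 0 0 0.4")

```text
time_s: 13.52
tool_pos: [438.7, 30.7, 169.1]
orientation: [-0.943, -2.996, -0.0]
wrist_force: [-0.3, 0.1, -2.0]
opening: 44.7
grasp_force: 31.3
```

>>> step_arm(rows="0.5 -0.4 0.1 0 0 0 0.4;0.8 -0.65 0 0 0 0 0.4;0.9 -0.7 0 0 0 0 0.4;0.9 -0.7 0 0 0 0 0.4;0.9 -0.7 0 0 0 0 0.4")

```text
time_s: 13.93
tool_pos: [537.9, -48.5, 168.6]
orientation: [-0.941, -2.99, 0.0]
wrist_force: [0.4, -0.1, -2.5]
opening: 44.7
grasp_force: 31.3
```

>>> step_arm(rows="0.7 -0.6 0 0 0 0 0.4;0.4 -0.35 0 0 0 0 0.4;0.15 -0.15 0 0 0 0 0.4;0 0 0 0 0 0 0.4;0 0 0 0 0 0 0.4")

```text
time_s: 14.35
tool_pos: [567.9, -74.9, 169.1]
orientation: [-0.941, -2.989, -0.0]
wrist_force: [-0.4, 0.0, -1.6]
opening: 44.5
grasp_force: 31.3
```

>>> step_arm(rows="0 0 0 0 0 0 0.4;0 0 0 0 0 0 0.4;0 0 0 0 0 0 0.4")

```text
time_s: 14.6
tool_pos: [568.9, -74.8, 170.6]
orientation: [-0.941, -2.993, 0.0]
wrist_force: [-0.5, 0.7, -2.5]
opening: 44.8
grasp_force: 31.3
```

Run:
```python
from h import *
np.set_printoptions(precision=1,suppress=True)
print(r.read_state()["tool_pos"],r.read_state()["joint_pos"],corr(55))
m=camera_model("wrist");im=camera("wrist");np.savez("pics/w6.npz",**m);cv2.imwrite("pics/w6.png",im[:,:,::-1])
print("home tip",proj(m,[571,-76.2,122]),"home20",proj(m,[571,-76.2,20]),"sleeve bottom at tcp",proj(m,np.r_[r.read_state()["tool_pos"][:2],139]))
```

```text
[568.9 -74.8 170.6] [-0.3  0.5  1.6 -0.   1.  -1.3] (array([-0., -0., -0.]), np.float64(55.10040896940538))
home tip [317.6 269.3] home20 [317.6 227.9] sleeve bottom at tcp [317.4 276.6]
```

View pics/w6.png

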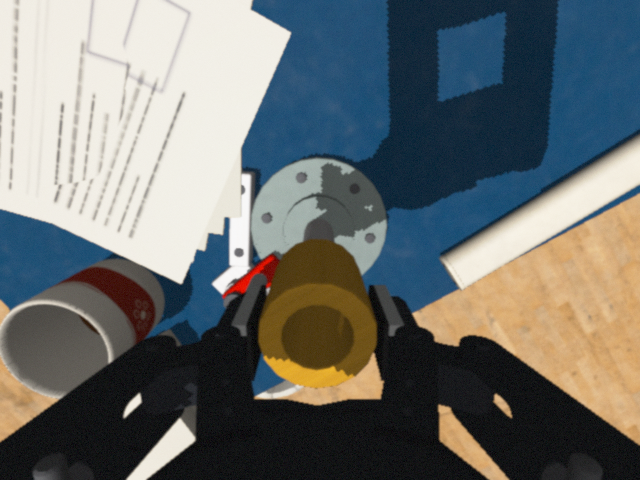

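The view shows the sleeve held at (318,320), directly in line with the shaft base at (318,230), and the foot at about (318,222). I'll refit the disc centre from this pose.

```bash
cat > disc.py <<'E'
from h import *
from scipy.optimize import least_squares
np.set_printoptions(precision=1,suppress=True)
def disc(m,im,c0=(571,-76.2)):
    sat=cv2.GaussianBlur(cv2.cvtColor(im,cv2.COLOR_RGB2HSV)[...,1],(3,3),0).astype(float);P=[];cam=(-m["R"].T@m["t"])[:2]
    for a in np.radians(np.arange(0,360,3)):
        rr=np.arange(50,70,.5);q=np.array([proj(m,[c0[0]+x*np.cos(a),c0[1]+x*np.sin(a),20]) for x in rr])
        if q.min()<1 or q[:,0].max()>637 or q[:,1].max()>477: continue
        v=cv2.remap(sat.astype(np.float32),q[:,0].astype(np.float32),q[:,1].astype(np.float32),1).ravel()
        i=int(np.argmax(np.diff(v)))
        if np.diff(v)[i]>20 and v[:i].size>5 and v[:i].mean()<60 and v[i+2:].mean()>130: P.append([c0[0]+rr[i]*np.cos(a),c0[1]+rr[i]*np.sin(a),np.degrees(a),rr[i]])
    P=np.array(P);f=least_squares(lambda c:np.hypot(*(P[:,:2]-c).T)-c0r,c0,loss="soft_l1") if 0 else least_squares(lambda c:np.hypot(*(P[:,:2]-c[:2]).T)-c[2],[*c0,60],loss="soft_l1")
    print(len(P),f.x,np.abs(f.fun).mean());print(P[::3,2:].T)
E
python3 - <<'E'
from disc import *
for n in("w6","w2","w4"): disc(dict(np.load(f"pics/{n}.npz")),cv2.imread(f"pics/{n}.png")[:,:,::-1].copy())
E
```

```text
62 [570.7 -75.3  59.5] 0.23157726994106778
[[ 12.   21.   30.   39.   48.   57.   66.   75.   84.   93.  102.  111.
  120.  129.  138.  147.  156.  165.  174.  183.  192. ]
 [ 59.5  59.5  60.   60.   60.   61.   60.5  60.   60.5  60.5  60.   60.5
   60.5  60.5  60.5  60.5  61.   60.   60.   59.5  59.5]]
54 [570.9 -76.   59.7] 0.30871581670972675
[[ 60.   69.   78.   87.   96.  105.  114.  123.  132.  141.  150.  159.
  168.  177.  186.  195.  264.  273. ]
 [ 59.5  60.5  60.5  60.   60.   59.5  59.5  59.5  60.   59.5  59.5  60.
   60.   60.   60.5  60.5  59.5  59.5]]
50 [572.5 -77.1  61.2] 0.5938329684328345
[[ 42.   51.   78.   87.   96.  105.  114.  123.  132.  141.  150.  159.
  168.  177.  186.  195.  261. ]
 [ 59.5  64.5  62.5  60.   60.5  60.   60.   59.5  59.5  59.5  59.5  60.
   59.5  59.5  59.5  60.   62.5]]disc.py:11: RuntimeWarning: Mean of empty slice.
  if np.diff(v)[i]>20 and v[:i].size>5 and v[:i].mean()<60 and v[i+2:].mean()>130: P.append([c0[0]+rr[i]*np.cos(a),c0[1]+rr[i]*np.sin(a),np.degrees(a),rr[i]])
  ret = ret.dtype.type(ret / rcount)
```

>>> step_arm(rows="0.08 -0.04 -0.3 0 0 0 0.4;0 0 -0.3 0 0 0 0.4;0 0 -0.2 0 0 0 0.4;0 0 -0.2 0 0 0 0.4;0 0 0 0 0 0 0.4")

```text
time_s: 15.07
tool_pos: [570.7, -76.3, 144.0]
orientation: [-0.941, -2.99, 0.0]
wrist_force: [0.2, 0.4, -2.2]
opening: 45.1
grasp_force: 31.2
```

>>> step_arm(rows="0 0 -0.2 0 0 0 0.4;0 0 -0.2 0 0 0 0.4;0 0 0 0 0 0 0.4")

```text
time_s: 15.32
tool_pos: [571.1, -76.4, 134.6]
orientation: [-0.942, -2.992, 0.0]
wrist_force: [-0.4, -0.5, -1.9]
opening: 44.6
grasp_force: 31.3
```

>>> step_arm(rows="0 0 -0.3 0 0 0 0.4;0 0 -0.4 0 0 0 0.4;0 0 -0.4 0 0 0 0.4;0 0 -0.3 0 0 0 0.4;0 0 0 0 0 0 0.4")

```text
time_s: 15.73
tool_pos: [570.7, -76.5, 98.4]
orientation: [-0.941, -2.991, 0.0]
wrist_force: [-0.1, 0.0, -1.8]
opening: 44.6
grasp_force: 31.2
```

>>> step_arm(rows="0 0 -0.4 0 0 0 0.4;0 0 -0.4 0 0 0 0.4;0 0 -0.1 0 0 0 0.4;0 0 0 0 0 0 0.4")

```text
time_s: 16.07
tool_pos: [571.3, -76.5, 76.9]
orientation: [-0.942, -2.992, 0.0]
wrist_force: [-1.9, 1.2, -3.5]
opening: 45.1
grasp_force: 31.2
```

>>> step_arm(rows="0 0 -0.2 0 0 0 0.4;0 0 -0.12 0 0 0 0.4;0 0 0 0 0 0 0.4")

```text
time_s: 16.32
tool_pos: [571.4, -76.4, 69.6]
orientation: [-0.942, -2.993, -0.0]
wrist_force: [-1.7, 2.2, -3.5]
opening: 44.9
grasp_force: 31.2
```

>>> step_arm(rows="0 0 -0.08 0 0 0 0.4;0 0 0 0 0 0 0.4")

```text
time_s: 16.48
tool_pos: [571.5, -76.4, 68.0]
orientation: [-0.942, -2.993, -0.0]
wrist_force: [-0.0, 2.9, -2.9]
opening: 44.9
grasp_force: 31.2
```

>>> step_arm(rows="0 0 -0.06 0 0 0 0.4;0 0 0 0 0 0 0.4")

```text
time_s: 16.65
tool_pos: [571.5, -76.4, 66.6]
orientation: [-0.942, -2.993, -0.0]
wrist_force: [-1.7, 3.6, -1.0]
opening: 45.0
grasp_force: 31.4
```

>>> step_arm(rows="0 0 -0.06 0 0 0 0.4;0 0 0 0 0 0 0.4")

```text
time_s: 16.82
tool_pos: [571.5, -76.4, 65.9]
orientation: [-0.942, -2.993, -0.0]
wrist_force: [-3.5, 4.0, 5.4]
opening: 44.7
grasp_force: 31.8
```

>>> step_arm(rows="0 0 -0.04 0 0 0 0.4;0 0 0 0 0 0 0.4")

```text
time_s: 16.98
tool_pos: [571.5, -76.4, 65.9]
orientation: [-0.942, -2.994, -0.0]
wrist_force: [-4.2, 4.5, 11.1]
opening: 44.8
grasp_force: 32.3
```

The sleeve has seated at TCP z 65.9, matching the 31.9 mm grasp offset. Releasing it and going to look at the cup.

>>> step_arm(rows="0 0 0.02 0 0 0 0.45;0 0 0 0 0 0 0.6;0 0 0 0 0 0 0.7;0 0 0.4 0 0 0 0.7;0 0 1 0 0 0 0.7")

```text
time_s: 17.4
tool_pos: [570.5, -76.8, 97.8]
orientation: [-0.941, -2.989, 0.001]
wrist_force: [0.2, -0.9, -0.3]
opening: 59.9
grasp_force: 0.0
```

>>> step_arm(rows="0 0 1 0 0 0 0.8;0 0 1 0 0 0 1;-0.3 0.6 1 0 0 0 1;-0.6 1 0.2 0 0 0 1;-0.6 1 0 0 0 0 1")

```text
time_s: 17.82
tool_pos: [537.2, -12.7, 183.1]
orientation: [0.944, 2.99, 0.0]
wrist_force: [-0.9, 0.3, 0.5]
opening: 85.4
grasp_force: 0.0
```

>>> step_arm(rows="-0.6 1 0 0 0 0 1;-0.6 1 0 0 0 0 1;-0.6 1 0 0 0 0 1;-0.6 1 0 0 0 0 1;-0.6 1 0 0 0 0 1")

```text
time_s: 18.23
tool_pos: [459.7, 114.0, 180.6]
orientation: [-0.944, -2.996, -0.001]
wrist_force: [0.1, 0.3, 0.6]
opening: 85.1
grasp_force: 0.0
```

>>> step_arm(rows="-0.6 1 0 0 0 0 1;-0.6 1 0 0 0 0 1;-0.3 0.8 0 0 0 0 1;0 0 0 0 0 0 1;0 0 0 0 0 0 1")

```text
time_s: 18.65
tool_pos: [422.4, 184.0, 180.4]
orientation: [-0.939, -2.997, -0.001]
wrist_force: [0.4, -0.8, -0.5]
opening: 85.2
grasp_force: 0.0
```

>>> step_arm(rows="0 0 0 0 0 0 1;0 0 0 0 0 0 1")

```text
time_s: 18.82
tool_pos: [423.0, 182.6, 180.0]
orientation: [-0.944, -2.995, -0.0]
wrist_force: [0.5, -0.4, 0.8]
opening: 85.1
grasp_force: 0.0
```

Run:
```python
from disc import *
print(r.read_state()["tool_pos"],corr(55))
m=camera_model("wrist");im=camera("wrist");np.savez("pics/w7.npz",**m);cv2.imwrite("pics/w7.png",im[:,:,::-1])
h=cv2.cvtColor(im,cv2.COLOR_RGB2HSV);p=proj(m,[440,170.5,7]);print("exp",p)
x,y=map(int,p);print(h[y,x-60:x+60:5].tolist())
ms=camera_model("scene");mt=camera_model("top")
t=camera("top");s=camera("scene");cv2.imwrite("pics/top7.png",t[:,:,::-1]);cv2.imwrite("pics/scene7.png",s[:,:,::-1])
for n,i,mm in(("t",t,mt),("s",s,ms)):
    u=proj(mm,[571,-76,94]);x,y=map(int,u);roi=(x-30,y-30,x+30,y+40)
    for b in blobs(mask(i,(10,90,50),(28,255,255),roi))[:1]: e=cv2.fitEllipse(b);print(n,"sleeve",u,np.array(e[0]),cv2.boundingRect(b),plane(mm,e[0],80))
```

```text
[423.  182.6 180. ] (array([-0., -0.,  0.]), np.float64(54.99339959282269))
exp [317.2 240.6]
[[104, 167, 128], [103, 171, 130], [103, 184, 126], [103, 182, 129], [103, 191, 128], [105, 195, 158], [107, 202, 201], [107, 196, 204], [107, 205, 154], [107, 209, 166], [103, 174, 63], [104, 167, 78], [104, 161, 128], [102, 183, 124], [103, 186, 126], [106, 198, 169], [107, 194, 185], [107, 199, 186], [109, 177, 91], [108, 193, 82], [103, 173, 125], [102, 167, 125], [103, 169, 128], [103, 182, 122]]
t sleeve [350.9 207.2] [351.3 208.3] (341, 197, 22, 26) [571.8 -77.3  80. ]
s sleeve [369.1 233.2] [369.9 241.2] (360, 227, 22, 31) [565.8 -84.4  80. ]
```

Run:
```python
from disc import *
m=dict(np.load("pics/w7.npz"));im=cv2.imread("pics/w7.png")[:,:,::-1].copy();c0=proj(m,[440,170.5,7]);cam=-m["R"].T@m["t"];print(cam)
x,y=map(int,c0);k=mask(im,(105,100,142),(120,255,255),(x-65,y-65,x+65,y+65))
c,hr=cv2.findContours(k,cv2.RETR_CCOMP,cv2.CHAIN_APPROX_NONE)
for i,q in enumerate(c):
    if cv2.contourArea(q)>150:
        e=cv2.fitEllipse(q);z0=e[0];M=np.array(e[1])
        print("hole" if hr[0][i][3]>=0 else "outer",cv2.contourArea(q),np.array(z0),M,cv2.boundingRect(q),[plane(m,z0,z)[:2] for z in (7,27,40)],[M*np.linalg.norm(cam-plane(m,z0,z))/345.5 for z in (7,40)])
```

```text
[365.3 223.  323. ]
outer 3027.5 [315.5 244.4] [61.6 69.8] (282, 206, 69, 73) [array([442.1, 167. ]), array([437.2, 170.5]), array([434.1, 172.8])] [array([58.8, 66.7]), array([52.7, 59.7])]
hole 456.0 [317.7 249. ] [41.9 44.3] (294, 236, 47, 37) [array([447.1, 166. ]), array([441.9, 169.6]), array([438.6, 172. ])] [array([40.2, 42.5]), array([36. , 38.1])]
hole 750.0 [317. 246.] [30. 32.] (301, 231, 33, 31) [array([444.3, 167.3]), array([439.3, 170.8]), array([436. , 173.1])] [array([28.7, 30.6]), array([25.7, 27.4])]
```

>>> step_arm(rows="0.33 -0.23 -0.5 0 0 0 1;0.33 -0.23 -1 0 0 0 1;0 0 -1 0 0 0 1;0 0 -1 0 0 0 1;0 0 -1 0 0 0 1")

```text
time_s: 19.38
tool_pos: [439.2, 171.1, 66.2]
orientation: [-0.945, -2.994, -0.001]
wrist_force: [-0.0, 0.0, 0.8]
opening: 85.2
grasp_force: 0.0
```

>>> step_arm(rows="0 0 -1 0 0 0 1;0 0 -0.7 0 0 0 1;0 0 -0.3 0 0 0 1;0 0 0 0 0 0 1;0 0 0 0 0 0 1")

```text
time_s: 19.8
tool_pos: [438.6, 171.6, 17.2]
orientation: [-0.943, -2.993, 0.0]
wrist_force: [0.9, -0.2, -0.1]
opening: 85.2
grasp_force: 0.0
```

>>> step_arm(rows="0.02 -0.02 0 0 0 0 0.8;0 0 0 0 0 0 0.5;0 0 0 0 0 0 0.5;0 0 0 0 0 0 0.5", newtons=30)

```text
time_s: 20.13
tool_pos: [439.5, 171.4, 18.6]
orientation: [-0.943, -2.996, -0.001]
wrist_force: [-0.1, -0.9, 5.4]
opening: 51.8
grasp_force: 30.2
```

>>> step_arm(rows="0 0 0 0 0 0 0.5;0 0 0.2 0 0 0 0.5;0 0 0.5 0 0 0 0.5;0 0 0.5 0 0 0 0.5;0 0 0 0 0 0 0.5")

```text
time_s: 20.55
tool_pos: [439.8, 171.7, 49.1]
orientation: [0.943, 2.997, 0.002]
wrist_force: [0.4, 0.4, -2.3]
opening: 51.6
grasp_force: 32.1
```

>>> step_arm(rows="0 0 0.8 0 0 0 0.5;0 0 1 0 0 0 0.5;0 0 1 0 0 0 0.5;0.3 -0.5 1 0 0 0 0.5;0.5 -0.9 0.8 0 0 0 0.5")

```text
time_s: 20.97
tool_pos: [457.0, 137.6, 163.4]
orientation: [-0.937, -2.994, -0.0]
wrist_force: [1.5, -0.8, -2.1]
opening: 51.2
grasp_force: 32.8
```

>>> step_arm(rows="0.5 -1 0 0 0 0 0.5;0.5 -1 0 0 0 0 0.5;0.5 -1 0 0 0 0 0.5;0.5 -1 0 0 0 0 0.5;0.5 -1 0 0 0 0 0.5")

```text
time_s: 21.38
tool_pos: [521.0, 10.3, 161.8]
orientation: [-0.942, -2.993, 0.0]
wrist_force: [1.2, -0.1, -2.1]
opening: 51.0
grasp_force: 32.8
```

>>> step_arm(rows="0.5 -1 0 0 0 0 0.5;0.5 -1 0 0 0 0 0.5;0.5 -0.8 0 0 0 0 0.5;0.4 -0.4 0 0 0 0 0.5;0 0 0 0 0 0 0.5")

```text
time_s: 21.8
tool_pos: [571.1, -71.6, 161.8]
orientation: [0.947, 2.995, -0.001]
wrist_force: [0.9, 0.1, -1.6]
opening: 51.2
grasp_force: 32.8
```

>>> step_arm(rows="0 0 0 0 0 0 0.5;0 0 0 0 0 0 0.5;0 0 0 0 0 0 0.5")

```text
time_s: 22.05
tool_pos: [567.3, -67.3, 161.7]
orientation: [-0.94, -2.992, -0.0]
wrist_force: [-0.2, 0.1, -2.8]
opening: 51.3
grasp_force: 32.8
```

>>> step_arm(rows="0.1 -0.2 0 0 0 0 0.5;0.05 -0.16 0 0 0 0 0.5;0 0 0 0 0 0 0.5;0 0 0 0 0 0 0.5;0 0 0 0 0 0 0.5")

```text
time_s: 22.47
tool_pos: [572.4, -77.6, 162.2]
orientation: [-0.942, -2.993, -0.0]
wrist_force: [0.1, -0.4, -2.3]
opening: 51.2
grasp_force: 32.8
```

Run:
```python
from disc import *
print(r.read_state()["tool_pos"],corr(55))
m=camera_model("wrist");im=camera("wrist");cv2.imwrite("pics/w8.png",im[:,:,::-1])
disc(m,im)
```

```text
[572.4 -77.6 162.2] (array([-0., -0., -0.]), np.float64(55.05567654916559))
56 [570.7 -75.2  59.4] 0.23055323774861464
[[ 30.   39.   48.   57.   66.   75.   84.   93.  102.  111.  120.  129.
  138.  147.  156.  165.  174.  183.  192. ]
 [ 60.   60.   60.   60.5  60.   60.5  60.5  60.5  60.   60.5  60.5  60.5
   60.5  61.   60.5  60.   59.5  59.5  59.5]]
```

>>> step_arm(rows="-0.05 0.05 -0.3 0 0 0 0.5;0 0 -0.3 0 0 0 0.5;0 0 -0.2 0 0 0 0.5;0 0 -0.2 0 0 0 0.5;0 0 0 0 0 0 0.5")

```text
time_s: 22.93
tool_pos: [570.2, -76.0, 135.5]
orientation: [-0.941, -2.991, 0.0]
wrist_force: [0.6, 0.3, -2.8]
opening: 51.6
grasp_force: 32.8
```

>>> step_arm(rows="0 0 -0.2 0 0 0 0.5;0 0 -0.2 0 0 0 0.5;0 0 0 0 0 0 0.5")

```text
time_s: 23.18
tool_pos: [570.7, -76.2, 126.1]
orientation: [-0.942, -2.992, 0.0]
wrist_force: [-0.8, -0.5, -2.5]
opening: 51.8
grasp_force: 32.8
```

Already over the taper with no side force; lowering the last 14 mm.

>>> step_arm(rows="0 0 -0.16 0 0 0 0.5;0 0 -0.16 0 0 0 0.5;0 0 -0.08 0 0 0 0.5;0 0 0 0 0 0 0.5")

```text
time_s: 23.52
tool_pos: [570.9, -76.3, 116.6]
orientation: [-0.942, -2.993, 0.0]
wrist_force: [-0.1, -0.7, -2.7]
opening: 51.5
grasp_force: 32.8
```

>>> step_arm(rows="0 0 -0.06 0 0 0 0.5;0 0 0 0 0 0 0.5")

```text
time_s: 23.68
tool_pos: [571.2, -76.4, 115.6]
orientation: [-0.942, -2.994, 0.0]
wrist_force: [-0.1, -0.1, -1.9]
opening: 51.4
grasp_force: 32.8
```

>>> step_arm(rows="0 0 -0.05 0 0 0 0.5;0 0 0 0 0 0 0.5")

```text
time_s: 23.85
tool_pos: [571.2, -76.4, 114.3]
orientation: [-0.942, -2.994, 0.0]
wrist_force: [0.6, -0.4, -2.8]
opening: 51.2
grasp_force: 32.8
```

>>> step_arm(rows="0 0 -0.05 0 0 0 0.5;0 0 0 0 0 0 0.5")

```text
time_s: 24.02
tool_pos: [571.2, -76.4, 113.1]
orientation: [-0.942, -2.993, 0.0]
wrist_force: [0.1, -0.6, -1.6]
opening: 51.5
grasp_force: 32.8
```

>>> step_arm(rows="0 0 -0.04 0 0 0 0.5;0 0 0 0 0 0 0.5")

```text
time_s: 24.18
tool_pos: [571.4, -76.4, 112.7]
orientation: [-0.942, -2.994, 0.0]
wrist_force: [-1.3, 0.0, 1.7]
opening: 51.4
grasp_force: 33.1
```

>>> step_arm(rows="0 0 -0.03 0 0 0 0.5;0 0 0 0 0 0 0.5")

```text
time_s: 24.35
tool_pos: [571.4, -76.4, 112.6]
orientation: [-0.942, -2.994, 0.0]
wrist_force: [-2.3, 0.9, 6.5]
opening: 51.7
grasp_force: 33.5
```

>>> step_arm(rows="0 0 0.02 0 0 0 0.55;0 0 0 0 0 0 0.7;0 0 0 0 0 0 0.8;0 0 0.5 0 0 0 0.9;0 0 1 0 0 0 0.9")

```text
time_s: 24.77
tool_pos: [569.2, -75.8, 146.9]
orientation: [-0.941, -2.987, -0.0]
wrist_force: [-0.3, -0.0, 0.8]
opening: 76.7
grasp_force: 0.0
```

>>> step_arm(rows="-0.2 0.4 1 0 0 0 0.9;-0.8 1 1 0 0 0 0.9;-0.8 1 0 0 0 0 0.9;-0.8 1 0 0 0 0 0.9;-0.8 1 0 0 0 0 0.9")

```text
time_s: 25.18
tool_pos: [485.8, 34.4, 200.0]
orientation: [-0.944, -2.995, -0.001]
wrist_force: [-0.4, 0.5, 0.7]
opening: 77.0
grasp_force: 0.0
```

>>> step_arm(rows="-0.5 1 0 0 0 0 0.9;-0.5 0.6 0 0 0 0 0.9;0 0 0 0 0 0 0.9;0 0 0 0 0 0 0.9")

```text
time_s: 25.52
tool_pos: [461.1, 74.2, 199.5]
orientation: [-0.939, -2.995, 0.0]
wrist_force: [1.0, -0.9, -0.1]
opening: 77.0
grasp_force: 0.0
```

Run:
```python
from disc import *
mt,ms=camera_model("top"),camera_model("scene");t,s=camera("top"),camera("scene")
cv2.imwrite("pics/top9.png",t[:,:,::-1]);cv2.imwrite("pics/scene9.png",s[:,:,::-1])
C=[]
for n,i,m in(("t",t,mt),("s",s,ms)):
    u=proj(m,[571,-76,112]);x,y=map(int,u)
    for nm,lo,hi,z in (("cup",(106,170,110),(120,255,255),114),("sleeve",(10,90,50),(28,255,255),64),("tip",(0,0,150),(179,60,255),122)):
        for b in blobs(mask(i,lo,hi,(x-30,y-30,x+30,y+40)),10)[:1]:
            e=np.mean(cv2.boxPoints(cv2.minAreaRect(b)),0);print(n,nm,cv2.contourArea(b),e,cv2.boundingRect(b),"expect",proj(m,[571,-76,z]))
            if nm=="cup": C.append(e)
if len(C)==2: print(tri(mt,C[0],ms,C[1]))
t0,s0=[cv2.imread(f"pics/{n}0.png")[:,:,::-1] for n in("top","scene")]
b=[[c for c in blobs(mask(i.copy(),(0,140,60),(6,255,255),(370,165,420,235)))][:1] for i in (t,)]
for q in b[0]:
    P=np.array([plane(mt,p,32)[:2] for p in cv2.boxPoints(cv2.minAreaRect(q))]);print("bar",P)
print(r.read_state()["wrist_force"],r.read_state()["tool_pos"])
```

```text
t cup 521.5 [353.5 206. ] (340, 191, 28, 31) expect [351.2 205.2]
t tip 718.5 [353. 229.] (326, 214, 55, 31) expect [351.3 204.3]
s sleeve 157.5 [368.9 251.3] (360, 245, 19, 13) expect [368.3 242.6]
s tip 286.0 [365.  203.2] (346, 197, 38, 15) expect [369.9 224.1]
bar [[ 585.8 -119.1]
 [ 591.2 -178.4]
 [ 570.1 -179.9]
 [ 564.7 -120.7]]
[ 0.4 -0.6 -0.2] [462.6  73.  199.6]
```

Run:
```python
from disc import *
ms=camera_model("scene");s=cv2.imread("pics/scene9.png")[:,:,::-1].copy()
for v in (40,70):
  for b in blobs(mask(s,(105,120,v),(122,255,255),(345,205,395,260)),30)[:2]: print(v,cv2.contourArea(b),cv2.boundingRect(b))
P=[proj(ms,[571+q*np.cos(a),-76+q*np.sin(a),z]) for q,z in((34,94),(34,101),(26,134)) for a in np.linspace(0,6.28,60)]
print("expected bbox",np.min(P,0),np.max(P,0))
h=cv2.cvtColor(s,cv2.COLOR_RGB2HSV);print([(y,*h[y,369]) for y in range(200,262,3)])
```

```text
40 396.0 (354, 213, 34, 31)
70 396.0 (354, 213, 34, 31)
expected bbox [352.4 210.4] [386.1 246.2]
[(200, np.uint8(18), np.uint8(26), np.uint8(216)), (203, np.uint8(19), np.uint8(16), np.uint8(225)), (206, np.uint8(18), np.uint8(17), np.uint8(225)), (209, np.uint8(17), np.uint8(17), np.uint8(214)), (212, np.uint8(111), np.uint8(106), np.uint8(144)), (215, np.uint8(111), np.uint8(106), np.uint8(99)), (218, np.uint8(110), np.uint8(133), np.uint8(138)), (221, np.uint8(114), np.uint8(30), np.uint8(138)), (224, np.uint8(0), np.uint8(3), np.uint8(171)), (227, np.uint8(112), np.uint8(83), np.uint8(142)), (230, np.uint8(110), np.uint8(117), np.uint8(107)), (233, np.uint8(110), np.uint8(112), np.uint8(100)), (236, np.uint8(111), np.uint8(102), np.uint8(90)), (239, np.uint8(110), np.uint8(119), np.uint8(109)), (242, np.uint8(110), np.uint8(136), np.uint8(143)), (245, np.uint8(156), np.uint8(16), np.uint8(81)), (248, np.uint8(17), np.uint8(103), np.uint8(99)), (251, np.uint8(17), np.uint8(104), np.uint8(101)), (254, np.uint8(17), np.uint8(111), np.uint8(119)), (257, np.uint8(17), np.uint8(104), np.uint8(125)), (260, np.uint8(66), np.uint8(9), np.uint8(148))]
```

The cup sits where it should, with the shaft tip visible inside its bore. Handing in.

```bash
python3 -c "
from bench import r
print(r.hand_in())"
```

```text
the job is handed in; nothing more can be done
None
```

I handed the job in at about 26 s of the 72 s allowed. My last measurements had the foot home in the nest, the clamp fully shut, the sleeve on the shoulder and the cup on the sleeve; no verdict came back.

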